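# Warm a buffer jar in the bench incubator

### The arm

A 6-joint arm with a two-finger parallel gripper is mounted at the origin on a cart in front of the work surface, level with it; the furniture and walls round the work are solid. World frame = base frame: x ahead of the robot, y to its left, z up, the work surface at z = 0. Lengths are in m, angles in degrees, forces in N, time in s.
With the tool pointing down it reaches from about 0.275 to 0.75 m from the base axis. Payload 10.2 kg.
Tool frame: the origin (TCP) lies midway between the tips of the shut fingers; the grasp point (between the pads) lies manip.tcp_to_grasp behind it (manip.tcp_to_grasp is the distance from the TCP to the grasp point, in m); z points along the fingers, y is the direction in which the jaws open and shut (so a half turn about z gives the same grasp; the last joint's range is limited). The gripper opens to 88 mm and grips with 3 to 60 N. Pads are 18 mm wide; open, the fingers measure 123 mm over their backs; the gripper's body (75 mm by 187 mm) begins 45 mm behind the grasp point.
Start: joints at [53.319, 17.928, 85.812, -0, 76.261, -12.8], TCP at [0.213, 0.48, 0.239] pointing down, gripper open.
Joint ranges: [-168.41, 168.41], [-55.51, 124.54], [10.69, 146.95], [-70.63, 250.63], [1, 178], [-165.06, 165.06]. Speed limits (degrees/s): [136.94, 136.94, 172.46, 180, 180, 180].

### API

Orientations are given as a 3x3 rotation matrix whose columns are the frame's x, y, z axes.
In Python, from bench import monitor, eyes, manip gives the robot as it stands.
- The arm moves only by the tool step_arm, never from a script. Its argument "commands" is a list of rows, each a list of 5 numbers: the opening, from -1 (shut) to 1 (fully open), then the shift along the tool's x, y, z each as a share of 5 cm, from -1 to 1, then the turn about the tool's z as a share of 0.1 rad, from -1 to 1. In form: [[hand, tx, ty, tz, roll], ...]. A call has 1 to 8 rows; each row shifts and turns the commanded pose from where the row before left it, along the tool's axes as they then stand; what a row does not reach is not made up. A row lasts 1/10 s, in which the tool goes at most 50 mm and 8.59 degrees, less where a joint would pass 70% of its speed; a pose out of reach is approached as far as the arm can. A call with a number of a shift or a turn outside -1 to 1 is refused whole. A call with a gripper value outside its range is refused whole. The fingers move at their own pace and stop on an object; the grip force is fixed at half the most. Time passes only in rows, so rows that do not move let the fingers close. It gives the time, the measured TCP pose, the force and the opening at its end, in the units of the state.
- monitor.read_state(): the state, without advancing time (a new reading comes with each control period).
- eyes.capture(name): name is "scene" or "top" or "wrist"; returns a dict with "img" (480x640x3 uint8, red, green, blue), "intrinsics" (3x3 intrinsics, pixels), "D" ([k1, k2, p1, p2, k3] as OpenCV has them; the pictures are not rectified), "T" (4x4, takes a point from camera to world coordinates); the wrist camera has in their place "tool_from_camera" (4x4, takes a point from camera to tool coordinates, whose origin is the TCP and whose axes are the flange's). Camera axes: x right, y down, z forward; pixel columns grow to the right and rows downward; lengths in m; the calibration is good to about 2 mm. A picture is of the moment at which its call begins: read the wrist's pose just before it. There is no depth.
- manip.hand_in(): hands the job in, once; it reports no verdict.
The state is a dict: "time_s": time; "qpos": joint angles; "qd": joint speeds; "tau": joint torques, N m; "tool_pos": TCP position; "tool_rot": TCP orientation; "ft_force": force on the tool from outside, world axes, zero at the start; "moment": the same for the moment, N m; "opening": opening from 0.0 (shut) to 1.0 (fully open).
Only numpy, scipy, OpenCV 4.12 (cv2) and the standard library are available. Lean on these libraries where they do the work, as an engineer would, in place of code of your own. Each camera call takes 0.05 s, during which the arm holds its last target. There are 200 camera calls.

### The job

Warm the buffer jar that stands by itself on the worktop: pull the incubator's door all the way down, which draws its shelf out, and stand the jar gently on the shelf, upright, and let go of it. Then push the door back up until it is fully shut with the jar inside, and only then turn the selector knob to the three-dot mark, so that it rests there. Never tip the jar, and leave the timer and the film roll where they are.

Things in the scene. Friction and masses are not known exactly. Their poses are not given: they have to be found in the camera images.
- jar: white round buffer jar with white screw cap, 84 mm tall, about 70 g: body 46 mm across up to 65 mm height, cap 40 mm across above that. Starts upright by itself on the worktop, left of the incubator (two like it in the blue bin at the back are not used). Origin: centre of its underside, z up
- incubator: white bench incubator, fixed, 105 deep (x) x 262 wide (y) x 175 mm high. Origin: centre of its underside; x points from front to back, y to the left facing it. y -33..131 mm: chamber with windowed drop-down door, flat roof 175 mm high, mouth 148 wide. y -131..-33 mm: lower console with the selector, its top sloping from 150 mm high at the back to 112 mm at the front
- door (a joint): angle of the drop-down door about its bottom hinge, rad: 0 shut (upright), 1.5 fully down (nearly level). Counterbalanced and stiff: it stays where it is left and needs about 1 to 3 N at the handle
- door_handle (a point): middle of the handle: round steel bar 11 mm thick, 112 mm long, parallel to the hinge, 36 mm past the door's top edge (30 mm clear gap), on posts 46 mm either side. 192 mm from the hinge line: 208 mm high when shut (33 mm above the roof), 30 mm when down. Axes of the door: y along the bar, z from hinge to bar. Door 164 mm wide, 12 mm thick
- door_hinge (a point): middle of the door's hinge line, 16 mm above the worktop, y along the hinge; axes as the incubator's. The door turns from upright down towards the incubator's front (-x)
- shelf_centre (a point): centre of the shelf's top face (perforated steel), 70 mm above the worktop, axes as the incubator's. Flat 68 (x) x 128 mm (y) inside a 3 mm rim; roof underside 95 mm above it. Geared to the door: its centre is 48 mm behind the hinge line when shut and comes out 47 mm per rad, to 22 mm in front of it when the door is down (the roof starts 7 mm behind the hinge line)
- selector (a joint): angle of the selector, rad, growing clockwise seen from above: 0 at the dash (off), then a click every 0.48: 0.48 one dot, 0.96 two, 1.44 three, 1.92 four dots. Let go, it clicks into the nearest mark
- selector_grip (a point): on the selector's axis, 25 mm above the panel. Black pointer knob on a round metal plate with raised marks; skirt 45 mm across, 13 mm high; grip bar 12 mm thick from 22 mm behind the axis to 33 mm ahead (low nose there), top 37 mm above the panel, white line on it. z out of the panel (20 deg off vertical, to the front), x along the pointer, 0.96 - v rad left of straight back at joint value v
- timer: bystander: flat white square lab timer 62x62x17 mm, right of the door; origin under its centre
- film_roll: bystander: white roll of film on end, 54 mm across, 50 mm high, left of the jar; origin under its centre
- selector_nose (a point): tip of the selector's pointer nose, 33 mm from the axis along the pointer, 18 mm above the panel; axes as selector_grip

How it is judged (in metres and radians):
On the way, in this order (a step that is already met when the one before it is completed fails the run):
1. the door is pulled fully down (value of joint door above 1.38 rad), for 0.2 s.
2. with the door down, the jar stands upright on the drawn-out shelf and is let go (value of joint door above 1.3 rad and z of jar in the frame of shelf_centre between -0.004 and 0.006 m and x of jar in the frame of shelf_centre between -0.016 and 0.016 m and y of jar in the frame of shelf_centre between -0.05 and 0.05 m and angle between jar's own z axis and vertical below 0.12 rad and contact force between the fingers and jar below 0.2 N and linear speed of jar below 0.02 m/s), for 0.2 s.
3. the door is fully shut with the jar standing inside (value of joint door below 0.05 rad and horizontal distance between jar and shelf_centre below 0.052 m and angle between jar's own z axis and vertical below 0.12 rad), for 0.2 s.
4. the selector stands at three dots (value of joint selector between 1.34 and 1.54 rad), for 0.2 s.
At the end, for the whole second after the job is handed in: The selector rests at three dots (1.44, within 0.10 rad), the door is shut (under 0.05 rad), the jar stands at rest and upright (within 0.12 rad) on the shelf, within 52 mm of its centre (all of step 3 and all of step 4 and z of jar in the frame of shelf_centre between -0.004 and 0.006 m and linear speed of jar below 0.02 m/s); the robot touches nothing.
It fails at once if the jar is tipped more than 0.5 rad (angle between jar's own z axis and vertical above 0.5 rad).
It fails at once if the jar is dropped onto the shelf (faster than 0.45 m/s just above it) (linear speed of jar above 0.45 m/s and horizontal distance between jar and shelf_centre below 0.06 m and z of jar in the frame of shelf_centre below 0.015 m).
It fails at once if the selector is turned (nose moved over 11 mm) while the door is not shut (distance of selector_nose from where it was at the start of the episode above 0.011 m and value of joint door above 0.08 rad).
It fails at once if the timer is moved more than 30 mm (distance of timer from where it was at the start of the episode above 0.03 m).
It fails at once if the film roll is moved more than 30 mm (distance of film_roll from where it was at the start of the episode above 0.03 m).
It also fails if it takes over 72 s, if anything falls off the work surface, if the arm or the gripper's body presses on something with over 40 N, if the wrist force passes 120 N, or if a joint passes its speed limit or range.

## Working session

There is one attempt and no reset: what is moved stays moved. The work goes in short steps, Python scripts to look and compute and a tool call to move; the robot and the scene stay as the last step left them, time stands still between calls to the robot, and variables do not carry over. Pictures are saved under pics/ and viewed, about 8 in all and at most 12, crops included, and the job is handed in when it is done.

Besides the shell and the picture viewer there is one more tool, called after "Request:" by a JSON object that holds its "fn" and its "kwargs", one argument or row to a line. step_arm: Moves the arm, as the interface text tells. Shift numbers are shares of 5 cm and turn numbers shares of 0.1 rad, none past 1 either way. Its arguments: {"type":"object","properties":{"commands":{"type":"array","items":{"type":"array","items":{"type":"number","minimum":-1,"maximum":1}}}},"required":["commands"]}

```bash
mkdir -p pics
cat > h.py <<'E'
import numpy as np, cv2
from bench import monitor, eyes, manip
def snap(n,f):
    s=monitor.read_state(); c=eyes.capture(n); cv2.imwrite(f,c["img"][:,:,::-1])
    if n=="wrist":
        T=np.eye(4);T[:3,:3]=s["tool_rot"];T[:3,3]=s["tool_pos"];c["T"]=T@np.array(c["tool_from_camera"])
    np.savez(f+".npz",K=c["intrinsics"],D=c["D"],T=c["T"]);return c
def load(f): return np.load(f+".npz")
def ray(c,uv):
    p=cv2.undistortPoints(np.array([[uv]],float),np.array(c["K"]),np.array(c["D"]))[0,0]
    T=c["T"];d=T[:3,:3]@np.array([p[0],p[1],1]);return T[:3,3],d/np.linalg.norm(d)
def onz(c,uv,z):
    o,d=ray(c,uv);return o+d*(z-o[2])/d[2]
def proj(c,P):
    T=np.linalg.inv(c["T"]);q,_=cv2.projectPoints(np.array(P,float).reshape(-1,3),cv2.Rodrigues(T[:3,:3])[0],T[:3,3],np.array(c["K"]),np.array(c["D"]));return q[:,0]
E
python3 - <<'E'
from h import *
a=snap("scene","pics/s0.png");b=snap("top","pics/t0.png")
print(a["T"],b["T"]);s=monitor.read_state();print(s,manip.tcp_to_grasp)
E
```

```text
[[ 0.81803031 -0.35158312  0.45520954 -0.02742436]
 [-0.57509217 -0.48651856  0.65769954 -0.68186414]
 [-0.00976816 -0.7998056  -0.60017963  0.90299042]
 [ 0.          0.          0.          1.        ]] [[-0.04035946 -0.97730171  0.20797231  0.35097371]
 [-0.99918238  0.03997216 -0.00606619  0.14348844]
 [-0.00238461 -0.2080471  -0.9781159   1.07205016]
 [ 0.          0.          0.          1.        ]]
{'time_s': 0.1, 'qpos': array([ 5.33186468e+01,  1.79555469e+01,  8.58459474e+01, -6.74364649e-04,
        7.62600729e+01, -1.28024543e+01]), 'qd': array([ 0.07924622, -0.16705741, -0.09620362,  0.07324033, -0.01331681,
        0.08449757]), 'tau': array([ 2.10194252e-03, -4.02817404e+01, -2.52649087e+01,  6.95430860e-02,
        3.41854629e-02, -9.23963012e-05]), 'tool_pos': array([0.2124384 , 0.47988551, 0.23824884]), 'tool_rot': array([[-9.14404163e-01,  4.04801960e-01, -6.32728915e-04],
       [ 4.04802391e-01,  9.14403778e-01, -8.68586973e-04],
       [ 2.26964001e-04, -1.05036972e-03, -9.99999423e-01]]), 'ft_force': array([-0.35022863,  0.11350319,  0.05228545]), 'moment': array([-0.0121735 ,  0.01807501,  0.03276768]), 'opening': 0.9975916762143622} 0.0187
```

View pics/s0.png

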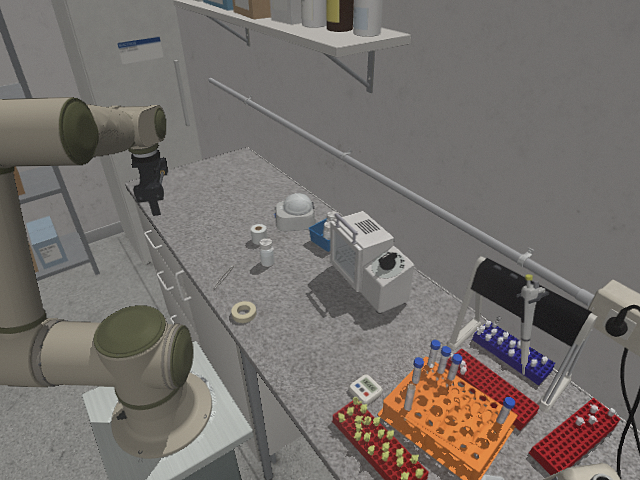

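View pics/t0.png

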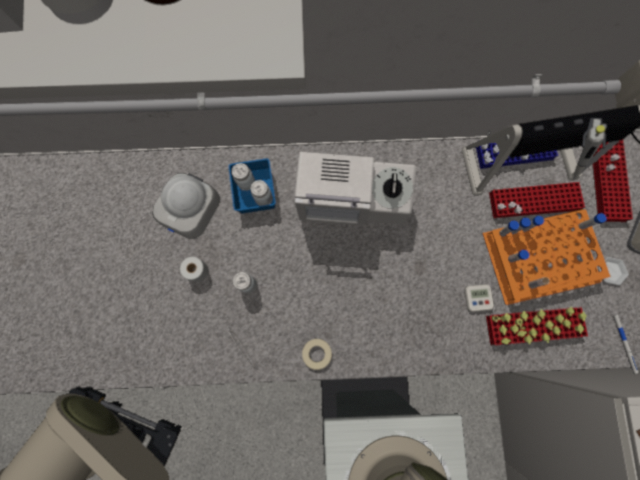

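The top view shows the jar at about (242,281), the film roll at (191,268), the incubator roof around (335,180), the knob at (393,187) and the timer at (480,298). Next I zoom in on the incubator in both views.

Run:
```python
from h import *
a=cv2.imread("pics/t0.png")[140:240,280:430];b=cv2.imread("pics/s0.png")[195:325,310:430]
a=cv2.resize(a,None,fx=5,fy=5,interpolation=cv2.INTER_CUBIC)
cv2.imwrite("pics/z1.png",a)
b=cv2.resize(b,None,fx=4.6,fy=4.6,interpolation=cv2.INTER_CUBIC);cv2.imwrite("pics/z2.png",b)
```

```text
(no output)
```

View pics/z1.png

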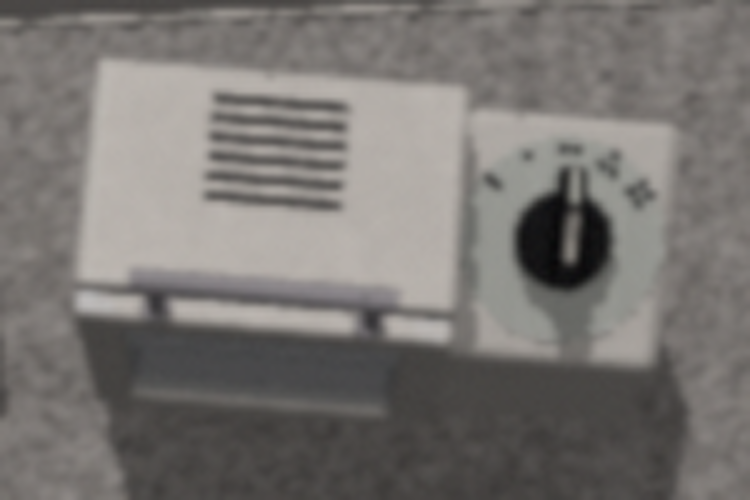

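The pointer is at the two-dot mark (v≈0.96), so it must turn about 0.48 rad clockwise. The roof corners and bar ends are clear enough to fit the pose.

Run:
```python
from h import *
c=load("pics/t0.png");u=lambda x,y:(280+(x-2)/5,140+(y-2)/5)
P=lambda p,z:onz(c,u(*p),z)[:2]
bl,br=P((100,60),.175),P((467,90),.175);L,R=P((130,276),.208),P((398,297),.208)
fl,fr=P((78,285),.175),P((455,312),.175)
print("roof",bl,br,np.linalg.norm(bl-br),fl,fr,np.linalg.norm(fl-bl));print("bar",L,R,np.linalg.norm(L-R))
yv=(bl-br)/np.linalg.norm(bl-br);y2=(L-R)/np.linalg.norm(L-R);print("yaw",*[np.degrees(np.arctan2(-v[0],v[1])) for v in (yv,y2)])
print("barmid",(L+R)/2,"knob?",P((563,240),.145), P((572,170),.15))
# expected model
for w in ("t0","s0"):
    im=cv2.imread(f"pics/{w}.png");g=im
    print(w)
c2=load("pics/s0.png")
for n,px,z in(("jar",(242,279),.084),("roll",(191,266),.05),("timer",(480,298),.017)):
    print(n,onz(c,px,z),proj(c2,onz(c,px,z)))
print(proj(c2,[[*L,.208],[*R,.208]]))
# jar cap by mask
im=cv2.imread("pics/t0.png")
m=(im.min(2)>150).astype(np.uint8)
n,_,st,ce=cv2.connectedComponentsWithStats(m[255:310,170:270])
print([(st[i].tolist(),(ce[i]+[170,255]).round(1).tolist()) for i in range(1,n) if st[i,4]>20])
```

```text
roof [0.73742969 0.19039525] [0.71675533 0.03016881] 0.1615547636388816 [0.63472602 0.20268072] [0.61601456 0.04156085] 0.10343586014463621
bar [0.62729455 0.17887493] [0.61367635 0.06844711] 0.11126436906049877
yaw -7.352372277187197 -7.030343654084782
barmid [0.62048545 0.12366102] knob? [ 0.65622092 -0.01195453] [ 0.68707611 -0.01744677]
t0
s0
jar [0.47304256 0.33442511 0.084     ] [[265.82557745 241.4870001 ]]
roll [0.51305604 0.46141358 0.05      ] [[258.44456517 227.63239673]]
timer [ 0.41251249 -0.22372203  0.017     ] [[363.81068754 387.31058727]]
[[335.4500541  214.22348836]
 [355.79759952 233.65580073]]
[([10, 2, 22, 22, 267], [190.8, 267.5]), ([64, 17, 15, 17, 131], [241.0, 279.9])]
```

View pics/z2.png

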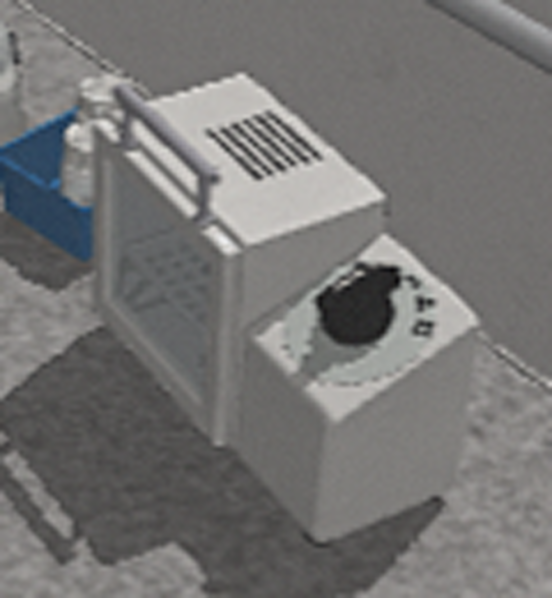

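Bar ends predicted in the scene view, (335,214) and (356,234), match the picture within 1 px. I'll roll the tool so the jaws lie along the incubator's x axis.

Request:
{"fn": "step_arm", "kwargs": {
  "commands": [
    [1,0,0,-0.4,1],
    [1,0,0,0,1],
    [1,0,0,0,1],
    [1,0,0,0,1],
    [1,0,0,0,1],
    [1,0,0,0,1],
    [1,0,0,0,1],
    [1,0,0,0,1]
  ]
}}

```text
time_s: 0.9
tool_pos: [0.2125, 0.4799, 0.2584]
tool_rot: [[-0.343, 0.939, -0.0], [0.939, 0.343, -0.001], [-0.0, -0.001, -1.0]]
ft_force: [-0.0, -0.7, 0.5]
opening: 1.002
```

Request:
{"fn": "step_arm", "kwargs": {
  "commands": [
    [1,0,0,0,1],
    [1,0,0,0,1],
    [1,0,0,0,1],
    [1,0,0,0,1],
    [1,0,0,0,0.78],
    [1,0,0,0,0]
  ]
}}

```text
time_s: 1.5
tool_pos: [0.2125, 0.48, 0.2584]
tool_rot: [[0.124, 0.992, -0.0], [0.992, -0.124, -0.001], [-0.001, -0.0, -1.0]]
ft_force: [0.0, -0.4, 0.2]
opening: 0.999
```

```bash
cat > go.py <<'E'
import sys
from h import *
s=monitor.read_state();R=s["tool_rot"];print("t",round(s["time_s"],1),"pos",s["tool_pos"].round(4),"yawY",np.degrees(np.arctan2(R[1,1],R[0,1])).round(2),"op",round(s["opening"],3),"F",s["ft_force"].round(1),"q",s["qpos"].round(0))
if len(sys.argv)>3:
    d=R.T@(np.array(list(map(float,sys.argv[1:4])))-s["tool_pos"]);print("units",(d/.05).round(2))
E
python3 go.py 0.620 0.124 0.26
```

```text
t 1.5 pos [0.2125 0.48   0.2584] yawY -7.14 op 0.999 F [ 0.  -0.4  0.2] q [53. 17. 84.  0. 79. 60.]
units [-6.05  8.97 -0.03]
```

Request:
{"fn": "step_arm", "kwargs": {
  "commands": [
    [1,-0.5,0.75,0,0],
    [1,-0.5,0.75,0,0],
    [1,-0.5,0.75,0,0],
    [1,-0.5,0.75,0,0],
    [1,-0.5,0.75,0,0],
    [1,-0.5,0.75,0,0],
    [1,-0.5,0.75,0,0],
    [1,-0.5,0.75,0,0]
  ]
}}

```text
time_s: 2.3
tool_pos: [0.4867, 0.243, 0.2586]
tool_rot: [[0.121, 0.993, -0.0], [0.993, -0.121, 0.0], [-0.0, -0.0, -1.0]]
ft_force: [0.1, 1.2, -0.6]
opening: 0.993
```

Request:
{"fn": "step_arm", "kwargs": {
  "commands": [
    [1,-0.5,0.75,0,0],
    [1,-0.5,0.75,0,0],
    [1,-0.5,0.75,0,0],
    [1,-0.5,0.7,0,0],
    [1,0,0,0,0],
    [1,0,0,0,0]
  ]
}}

```text
time_s: 2.9
tool_pos: [0.6195, 0.1266, 0.258]
tool_rot: [[0.123, 0.992, -0.001], [0.992, -0.123, 0.0], [0.0, -0.001, -1.0]]
ft_force: [-0.0, 0.8, -0.4]
opening: 1.002
```

```bash
python3 go.py 0.620 0.124 0.26
python3 - <<'E'
from h import *
c=snap("wrist","pics/w1.png");print(proj(c,[[.620,.124,.208],[.6273,.1789,.208],[.6137,.0685,.208]]).round(0))
E
```

```text
t 2.9 pos [0.6195 0.1266 0.258 ] yawY -7.07 op 1.002 F [-0.   0.8 -0.4] q [ 1. 31. 63.  0. 86.  8.]
units [-0.05  0.02 -0.04]Traceback (most recent call last):
  File "<stdin>", line 2, in <module>
  File "h.py", line 15, in proj
    T=np.linalg.inv(c["T"]);q,_=cv2.projectPoints(np.array(P,float).reshape(-1,3),cv2.Rodrigues(T[:3,:3])[0],T[:3,3],np.array(c["K"]),np.array(c["D"]));return q[:,0]
                                                                                                                              ~^^^^^
KeyError: 'K'
```

View pics/w1.png

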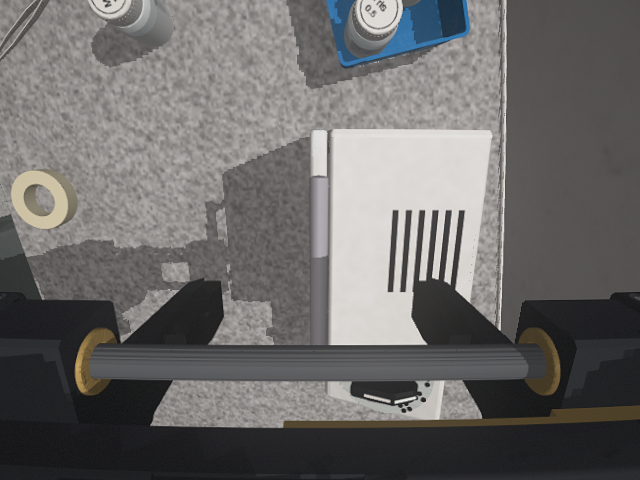

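The bar runs vertically at column 319, midway between the fingers (about 205 and 430), so it is aligned. I'll lower and grip.

Request:
{"fn": "step_arm", "kwargs": {
  "commands": [
    [1,0,0,0.46,0],
    [1,0,0,0.46,0],
    [1,0,0,0.46,0],
    [-1,0,0,0,0],
    [-1,0,0,0,0],
    [-1,0,0,0,0],
    [-1,0,0,0,0],
    [-1,0,0,0,0]
  ]
}}

```text
time_s: 3.75
tool_pos: [0.6197, 0.1271, 0.1906]
tool_rot: [[0.124, 0.992, 0.001], [0.992, -0.124, 0.0], [0.0, 0.001, -1.0]]
ft_force: [0.2, 0.5, -0.2]
opening: 0.571
```

Request:
{"fn": "step_arm", "kwargs": {
  "commands": [
    [-1,0,0,0,0],
    [-1,0,0,0,0],
    [-1,0,0,0,0]
  ]
}}

```text
time_s: 4.05
tool_pos: [0.6195, 0.127, 0.1897]
tool_rot: [[0.124, 0.992, -0.0], [0.992, -0.124, 0.0], [0.0, -0.0, -1.0]]
ft_force: [0.0, 0.3, -0.2]
opening: 0.295
```

```bash
python3 go.py
python3 - <<'E'
import numpy as np
th=np.linspace(0,1.5,16)
for a,b in zip(th,th[1:]): print(round(b,2),(np.array([-(np.sin(b)-np.sin(a)),np.cos(a)-np.cos(b)])*.192/.05).round(3))
E
```

```text
t 4.0 pos [0.6195 0.127  0.1897] yawY -7.11 op 0.295 F [ 0.   0.3 -0.2] q [ 1. 34. 70.  0. 77.  8.]
0.1 [-0.383  0.019]
0.2 [-0.38   0.057]
0.3 [-0.372  0.095]
0.4 [-0.361  0.132]
0.5 [-0.346  0.167]
0.6 [-0.327  0.201]
0.7 [-0.306  0.232]
0.8 [-0.281  0.262]
0.9 [-0.253  0.288]
1.0 [-0.223  0.312]
1.1 [-0.191  0.333]
1.2 [-0.157  0.35 ]
1.3 [-0.121  0.364]
1.4 [-0.084  0.375]
1.5 [-0.046  0.381]
```

Request:
{"fn": "step_arm", "kwargs": {
  "commands": [
    [-1,0,0,0,0],
    [-1,0,0,0,0],
    [-1,0,0,0,0],
    [-1,0,0,0,0],
    [-1,0,0,0,0]
  ]
}}

```text
time_s: 4.55
tool_pos: [0.6196, 0.127, 0.1898]
tool_rot: [[0.124, 0.992, 0.0], [0.992, -0.124, -0.0], [0.0, 0.0, -1.0]]
ft_force: [1.1, 0.3, 0.1]
opening: 0.108
```

Request:
{"fn": "step_arm", "kwargs": {
  "commands": [
    [-1,0,-0.19,0.01,0],
    [-1,0,-0.19,0.01,0],
    [-1,0,-0.19,0.03,0],
    [-1,0,-0.19,0.03,0],
    [-1,0,-0.37,0.1,0],
    [-1,0,-0.36,0.13,0],
    [-1,0,-0.35,0.17,0]
  ]
}}

```text
time_s: 5.25
tool_pos: [0.5283, 0.1384, 0.1651]
tool_rot: [[0.124, 0.992, 0.002], [0.992, -0.124, 0.0], [0.0, 0.002, -1.0]]
ft_force: [7.8, 0.3, -7.5]
opening: 0.105
```

Request:
{"fn": "step_arm", "kwargs": {
  "commands": [
    [-1,0,-0.33,0.2,0],
    [-1,0,-0.31,0.23,0],
    [-1,0,-0.28,0.26,0],
    [-1,0,-0.25,0.29,0],
    [-1,0,-0.22,0.31,0]
  ]
}}

```text
time_s: 5.75
tool_pos: [0.4603, 0.147, 0.1014]
tool_rot: [[0.124, 0.992, 0.005], [0.992, -0.124, 0.0], [0.001, 0.005, -1.0]]
ft_force: [12.1, -0.1, -4.0]
opening: 0.104
```

Request:
{"fn": "step_arm", "kwargs": {
  "commands": [
    [-1,0,-0.19,0.33,0],
    [-1,0,-0.16,0.35,0],
    [-1,0,-0.12,0.36,0],
    [-1,0,-0.08,0.37,0],
    [-1,0,-0.05,0.38,0],
    [-1,0,0,0,0],
    [-1,0,0,0,0]
  ]
}}

```text
time_s: 6.45
tool_pos: [0.4306, 0.1507, 0.0118]
tool_rot: [[0.124, 0.992, 0.002], [0.992, -0.124, 0.0], [0.0, 0.002, -1.0]]
ft_force: [5.3, 0.8, -1.3]
opening: 0.097
```

```bash
python3 go.py; sed -i 's/np.savez/c["K"]=c["intrinsics"];np.savez/' h.py; python3 -c "
from h import *
snap('scene','pics/s2.png');snap('top','pics/t2.png')
a=cv2.imread('pics/s2.png')[190:330,210:430];cv2.imwrite('pics/z3.png',cv2.resize(a,None,fx=3.5,fy=3.5,interpolation=cv2.INTER_CUBIC))"
```

```text
t 6.5 pos [0.4306 0.1507 0.0118] yawY -7.11 op 0.097 F [ 5.3  0.8 -1.3] q [  5.  29. 111.   0.  41.  12.]
```

View pics/z3.png

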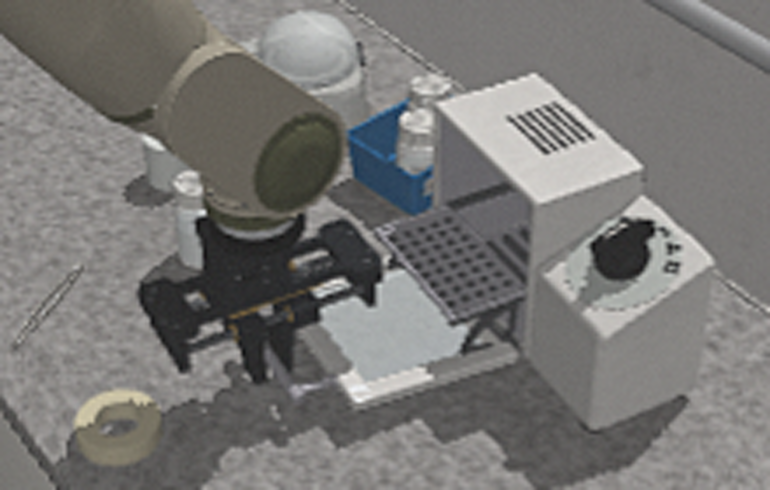

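The door is fully down and the shelf is out. I'll release with a small opening, rise, and roll 90° on the way to the jar.

Request:
{"fn": "step_arm", "kwargs": {
  "commands": [
    [-0.4,0,0,0,0],
    [-0.4,0,0,0,0],
    [-0.4,0,0,0,0],
    [-0.4,0,0,0,0],
    [-0.4,0,0,-0.5,0],
    [-0.4,0,0,-0.9,0],
    [1,0,0,-0.9,0],
    [1,0,0,-0.9,0]
  ]
}}

```text
time_s: 7.35
tool_pos: [0.4289, 0.1507, 0.1735]
tool_rot: [[0.124, 0.992, -0.001], [0.992, -0.124, -0.0], [-0.0, -0.001, -1.0]]
ft_force: [1.2, -0.1, -0.6]
opening: 0.461
```

Request:
{"fn": "step_arm", "kwargs": {
  "commands": [
    [1,0,0,-0.3,-1],
    [1,0,0,0,-1],
    [1,0,0,0,-1],
    [1,0,0,0,-1],
    [1,0,0,0,-1],
    [1,0,0,0,-1],
    [1,0,0,0,-1],
    [1,0,0,0,-1]
  ]
}}

```text
time_s: 8.15
tool_pos: [0.4292, 0.1507, 0.1866]
tool_rot: [[-0.629, 0.777, -0.001], [0.777, 0.629, -0.0], [0.0, -0.001, -1.0]]
ft_force: [0.1, -0.3, -0.3]
opening: 1.004
```

Request:
{"fn": "step_arm", "kwargs": {
  "commands": [
    [1,0,0,0,-1],
    [1,0,0,0,-1],
    [1,0,0,0,-1],
    [1,0,0,0,-1],
    [1,0,0,0,-1],
    [1,0,0,0,-1],
    [1,0,0,0,-1],
    [1,0,0,0,-0.7]
  ]
}}

```text
time_s: 8.95
tool_pos: [0.4292, 0.1507, 0.1866]
tool_rot: [[-0.993, 0.121, -0.001], [0.121, 0.993, -0.0], [0.001, -0.0, -1.0]]
ft_force: [-0.3, 0.2, -0.4]
opening: 0.999
```

```bash
python3 go.py 0.472 0.335 0.18
```

```text
t 8.9 pos [0.4292 0.1507 0.1866] yawY 83.06 op 0.999 F [-0.3  0.2 -0.4] q [  5.  12. 102.   0.  66. -79.]
units [-0.4   3.76  0.13]
```

Request:
{"fn": "step_arm", "kwargs": {
  "commands": [
    [1,-0.4,0.75,0,0],
    [1,-0.4,0.75,0,0],
    [1,-0.4,0.75,0,0],
    [1,-0.2,0.75,0,0],
    [1,-0.2,0.75,0,0],
    [1,0,0,0,0],
    [1,0,0,0,0]
  ]
}}

```text
time_s: 9.65
tool_pos: [0.5318, 0.3269, 0.186]
tool_rot: [[-0.992, 0.123, -0.001], [0.123, 0.992, -0.001], [0.001, -0.001, -1.0]]
ft_force: [-0.8, 0.0, 0.2]
opening: 1.001
```

```bash
python3 go.py 0.472 0.335 0.18
python3 - <<'E'
from h import *
c=snap("wrist","pics/w2.png");print(proj(c,[[.472,.335,.084],[.472,.335,0]]).round(0))
g=cv2.cvtColor(c["img"],cv2.COLOR_RGB2GRAY)
print(onz(c,(320,150),.084))
E
```

```text
t 9.7 pos [0.5318 0.3269 0.186 ] yawY 82.91 op 1.001 F [-0.8  0.   0.2] q [ 21.  33.  71.  -0.  76. -62.]
units [1.21 0.01 0.12]
[[319. 155.]
 [319. 150.]]
[0.46895391 0.33582661 0.084     ]
```

View pics/w2.png

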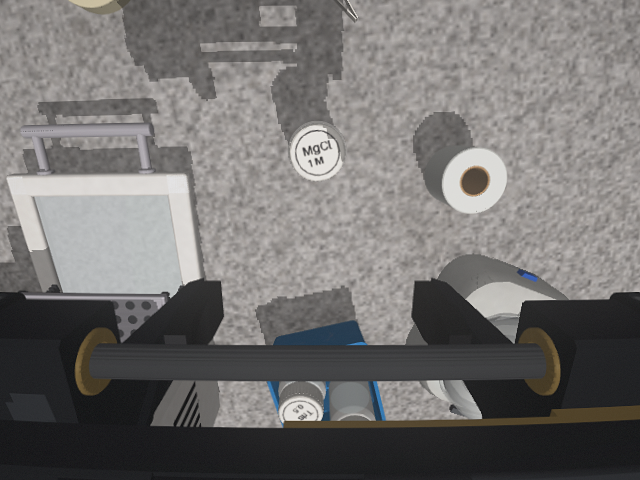

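The jar's cap centre is at (317,152), 3 px from the prediction. The door bar is at (28..148,130) and the film roll at (475,181).

Request:
{"fn": "step_arm", "kwargs": {
  "commands": [
    [1,0.6,0.01,0.1,0],
    [1,0.65,0.02,0.1,0],
    [1,0,0,0.7,0],
    [1,0,0,0.7,0],
    [1,0,0,0.7,0],
    [1,0,0,0.44,0],
    [1,0,0,0,0],
    [-1,0,0,0,0]
  ]
}}

```text
time_s: 10.5
tool_pos: [0.4707, 0.3355, 0.0508]
tool_rot: [[-0.992, 0.125, 0.001], [0.125, 0.992, 0.0], [-0.001, 0.0, -1.0]]
ft_force: [0.5, 0.4, -0.2]
opening: 0.934
```

Request:
{"fn": "step_arm", "kwargs": {
  "commands": [
    [-1,0,0,0,0],
    [-1,0,0,0,0],
    [-1,0,0,0,0],
    [-1,0,0,0,0],
    [-1,0,0,0,0],
    [-1,0,0,0,0],
    [-1,0,0,0,0],
    [-1,0,0,0,0]
  ]
}}

```text
time_s: 11.3
tool_pos: [0.4705, 0.3361, 0.0499]
tool_rot: [[-0.992, 0.124, 0.0], [0.124, 0.992, 0.0], [-0.0, 0.0, -1.0]]
ft_force: [0.1, -1.6, 4.1]
opening: 0.493
```

```bash
python3 go.py 0.470 0.336 0.049
python3 - <<'E'
from h import *
c=load("pics/w2.png");print(onz(c,(317,152),.084),[onz(c,p,.03) for p in((22,130),(154,130))])
E
```

```text
t 11.3 pos [0.4705 0.3361 0.0499] yawY 82.85 op 0.493 F [ 0.1 -1.6  4.1] q [ 24.  36.  88.  -0.  56. -59.]
units [ 0.01 -0.    0.02]
[0.47003989 0.33359242 0.084     ] [array([0.41958819, 0.08321355, 0.03      ]), array([0.43656928, 0.19941537, 0.03      ])]
```

Request:
{"fn": "step_arm", "kwargs": {
  "commands": [
    [-1,0,0,0,0],
    [-1,0,0,-0.1,0],
    [-1,0,0,-0.3,0],
    [-1,0,0,-0.6,0],
    [-1,0,0,-0.8,0],
    [-1,0,0,-0.8,0],
    [-1,0,0,-0.5,0],
    [-1,0,0,-0.1,0]
  ]
}}

```text
time_s: 12.1
tool_pos: [0.4711, 0.3365, 0.2126]
tool_rot: [[-0.992, 0.124, 0.004], [0.124, 0.992, 0.002], [-0.004, 0.003, -1.0]]
ft_force: [0.3, 0.3, -1.6]
opening: 0.489
```

```bash
python3 go.py 0.593 0.125 0.2
python3 - <<'E'
from h import *
c=load("pics/t2.png")
hx=np.array([.992,-.124]);hy=np.array([.124,.992]);h=np.array([.619,.121])
for d in(-.022,-.059):
  for l in(-.064,.064): print(proj(c,[*(h+d*hx+l*hy),.07]).round(0))
E
```

```text
t 12.1 pos [0.4711 0.3365 0.2126] yawY 82.86 op 0.489 F [ 0.3  0.3 -1.6] q [ 24.  26.  79.   0.  75. -59.]
units [-2.94 -3.9   0.25]
[[359. 226.]]
[[305. 222.]]
[[358. 241.]]
[[304. 237.]]
```

Transfer smoothly, then look before lowering.

Request:
{"fn": "step_arm", "kwargs": {
  "commands": [
    [-1,-0.1,-0.2,0,0],
    [-1,-0.3,-0.4,0,0],
    [-1,-0.45,-0.6,0,0],
    [-1,-0.5,-0.65,0,0],
    [-1,-0.5,-0.65,0,0],
    [-1,-0.45,-0.6,0,0],
    [-1,-0.35,-0.45,0,0],
    [-1,-0.2,-0.25,0.05,0]
  ]
}}

```text
time_s: 12.9
tool_pos: [0.5884, 0.1271, 0.205]
tool_rot: [[-0.992, 0.127, -0.003], [0.127, 0.992, -0.0], [0.003, -0.001, -1.0]]
ft_force: [-0.6, 0.1, -1.5]
opening: 0.496
```

Request:
{"fn": "step_arm", "kwargs": {
  "commands": [
    [-1,-0.09,-0.1,0.1,0],
    [-1,0,0,0.1,0],
    [-1,0,0,0,0]
  ]
}}

```text
time_s: 13.2
tool_pos: [0.591, 0.1252, 0.1958]
tool_rot: [[-0.992, 0.123, -0.003], [0.123, 0.992, 0.0], [0.003, -0.0, -1.0]]
ft_force: [-0.0, 0.4, -0.9]
opening: 0.49
```

```bash
python3 go.py 0.593 0.125 0.12
python3 - <<'E'
from h import *
c=snap("wrist","pics/w3.png")
hx=np.array([.992,-.124]);hy=np.array([.124,.992]);h=np.array([.619,.121])
for d in(-.059,-.056):print(proj(c,[[*(h+d*hx+l*hy),.07] for l in(-.067,-.064,.064,.067)]).round(0).tolist())
E
```

```text
t 13.2 pos [0.591  0.1252 0.1958] yawY 82.91 op 0.49 F [-0.   0.4 -0.9] q [  1.  30.  75.   0.  76. -82.]
units [-0.04  0.    1.52]
[[232.0, 192.0], [236.0, 192.0], [399.0, 192.0], [403.0, 192.0]]
[[233.0, 196.0], [236.0, 196.0], [399.0, 196.0], [402.0, 196.0]]
```

View pics/w3.png

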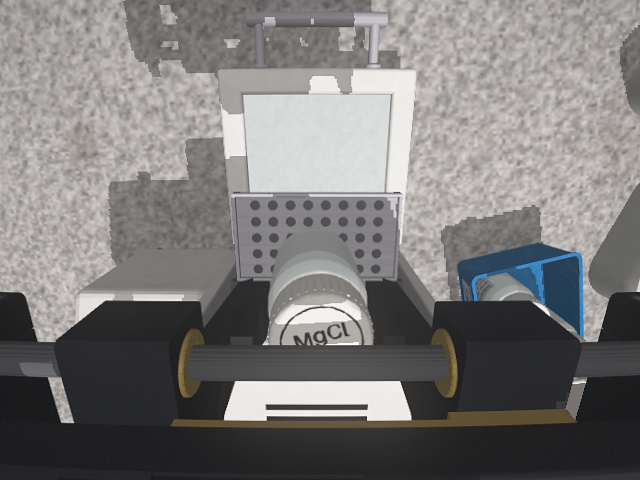

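The shelf's front edge is seen at (233..403,193) and predicted at (232..403,192), so the fit is within 1 mm. I'll lower gently.

Request:
{"fn": "step_arm", "kwargs": {
  "commands": [
    [-1,0,0,0.4,0],
    [-1,0,0,0.5,0],
    [-1,0,0,0.3,0],
    [-1,0,0,0.14,0],
    [-1,0,0,0.08,0],
    [-1,0,0,0.05,0],
    [-1,0,0,0.03,0],
    [-1,0,0,0,0]
  ]
}}

```text
time_s: 14.05
tool_pos: [0.5921, 0.1243, 0.1226]
tool_rot: [[-0.992, 0.124, 0.001], [0.124, 0.992, 0.0], [-0.001, 0.0, -1.0]]
ft_force: [-0.0, 1.1, -0.4]
opening: 0.491
```

```bash
python3 go.py 0.593 0.125 0.119
```

```text
t 14.1 pos [0.5921 0.1243 0.1226] yawY 82.85 op 0.491 F [-0.   1.1 -0.4] q [  1.  34.  80.   0.  66. -82.]
units [-0.02  0.02  0.07]
```

Request:
{"fn": "step_arm", "kwargs": {
  "commands": [
    [-1,0,0,0.02,0],
    [-1,0,0,0.02,0],
    [-1,0,0,0,0]
  ]
}}

```text
time_s: 14.35
tool_pos: [0.5919, 0.1243, 0.1202]
tool_rot: [[-0.992, 0.124, -0.0], [0.124, 0.992, 0.0], [0.0, -0.0, -1.0]]
ft_force: [-0.5, 0.3, -0.9]
opening: 0.491
```

Request:
{"fn": "step_arm", "kwargs": {
  "commands": [
    [-1,0,0,0.015,0],
    [-1,0,0,0.015,0],
    [-1,0,0,0,0]
  ]
}}

```text
time_s: 14.65
tool_pos: [0.5926, 0.1242, 0.1199]
tool_rot: [[-0.992, 0.124, 0.002], [0.124, 0.992, -0.0], [-0.002, 0.0, -1.0]]
ft_force: [-0.6, -1.2, 6.1]
opening: 0.498
```

Contact with the shelf (6 N). Open and rise.

Request:
{"fn": "step_arm", "kwargs": {
  "commands": [
    [0,0,0,0,0],
    [0.2,0,0,0,0],
    [0.6,0,0,0,0],
    [1,0,0,0,0],
    [1,0,0,0,0],
    [1,0,0,0,0],
    [1,0,0,0,0],
    [1,0,0,-0.1,0]
  ]
}}

```text
time_s: 15.45
tool_pos: [0.5916, 0.1243, 0.1233]
tool_rot: [[-0.992, 0.124, -0.001], [0.124, 0.992, -0.0], [0.001, -0.0, -1.0]]
ft_force: [-1.1, -0.3, -0.2]
opening: 1.0
```

Request:
{"fn": "step_arm", "kwargs": {
  "commands": [
    [1,0,0,-0.2,0],
    [1,0,0,-0.4,0],
    [1,0,0,-0.7,0],
    [1,0,0,-0.7,0],
    [1,0.3,0,-0.2,0],
    [1,0.6,0,0,0],
    [1,0.6,0,0,0],
    [1,0,0,0,0]
  ]
}}

```text
time_s: 16.25
tool_pos: [0.5153, 0.1342, 0.2351]
tool_rot: [[-0.992, 0.123, 0.001], [0.123, 0.992, 0.0], [-0.001, 0.0, -1.0]]
ft_force: [-0.4, -0.4, 1.4]
opening: 0.999
```

```bash
python3 go.py 0.43 0.147 0.24; python3 -c "
from h import *
snap('top','pics/t3.png');snap('scene','pics/s3.png')
a=cv2.imread('pics/t3.png')[140:260,250:430];b=cv2.imread('pics/s3.png')[190:310,300:420]
f=lambda x:cv2.resize(x,None,fx=3.3,fy=3.3,interpolation=cv2.INTER_CUBIC)
cv2.imwrite('pics/z4.png',np.hstack([f(a)[:, :400],f(b)]))"
```

```text
t 16.2 pos [0.5153 0.1342 0.2351] yawY 82.91 op 0.999 F [-0.4 -0.4  1.4] q [  2.  19.  85.   0.  76. -81.]
units [ 1.72  0.04 -0.1 ]
```

View pics/z4.png

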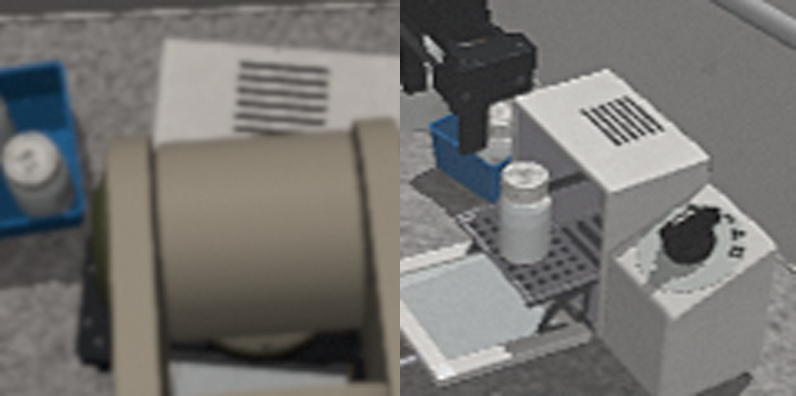

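The jar stands upright on the drawn-out shelf, released. Now back over the bar with the jaws along x, narrowly open.

Request:
{"fn": "step_arm", "kwargs": {
  "commands": [
    [1,0.6,0,0,0],
    [1,0.6,0,0,0],
    [-0.4,0.52,0.04,0,0],
    [-0.4,0,0,0,1],
    [-0.4,0,0,0,1],
    [-0.4,0,0,0,1],
    [-0.4,0,0,0,1],
    [-0.4,0,0,0,1]
  ]
}}

```text
time_s: 17.15
tool_pos: [0.4336, 0.1461, 0.2341]
tool_rot: [[-0.808, 0.589, 0.001], [0.589, 0.808, -0.0], [-0.001, 0.0, -1.0]]
ft_force: [0.4, 0.5, 0.2]
opening: 0.483
```

Request:
{"fn": "step_arm", "kwargs": {
  "commands": [
    [-0.4,0,0,0,1],
    [-0.4,0,0,0,1],
    [-0.4,0,0,0,1],
    [-0.4,0,0,0,1],
    [-0.4,0,0,0,1],
    [-0.4,0,0,0,1],
    [-0.4,0,0,0,1],
    [-0.4,0,0,0,1]
  ]
}}

```text
time_s: 17.95
tool_pos: [0.4336, 0.1461, 0.234]
tool_rot: [[-0.141, 0.99, 0.001], [0.99, 0.141, -0.0], [-0.0, 0.001, -1.0]]
ft_force: [0.3, 0.0, -0.4]
opening: 0.301
```

Request:
{"fn": "step_arm", "kwargs": {
  "commands": [
    [-0.4,0,0,0,1],
    [-0.4,0,0,0,1],
    [-0.4,0,0,0,0.7],
    [-0.4,0,0,0,0]
  ]
}}

```text
time_s: 18.35
tool_pos: [0.4335, 0.1461, 0.234]
tool_rot: [[0.125, 0.992, 0.001], [0.992, -0.125, 0.0], [0.0, 0.001, -1.0]]
ft_force: [-0.1, -0.7, 0.3]
opening: 0.298
```

```bash
python3 go.py 0.43 0.149 0.012; python3 -c "
from h import *
c=snap('wrist','pics/w4.png')
hy=np.array([.124,.992,0]);b=np.array([.4305,.147,.030])
print(proj(c,[b,b+.04*hy,b+.055*hy,b+.055*hy-[.0055,0,0],b+.055*hy+[.0055,0,0]]).round(0).tolist())
print(cv2.imread('pics/w4.png')[[100,150,200,220,240]][:,290:350:4].mean(2).round(0).astype(int).tolist())"
```

```text
t 18.4 pos [0.4335 0.1461 0.234 ] yawY -7.16 op 0.298 F [-0.1 -0.7  0.3] q [ 4. 10. 97. -0. 73. 11.]
units [ 0.05 -0.08  4.44]
[[315.0, 207.0], [315.0, 168.0], [315.0, 152.0], [309.0, 153.0], [320.0, 151.0]]
[[183, 186, 173, 147, 169, 166, 170, 174, 186, 185, 176, 194, 177, 175, 176], [183, 157, 183, 174, 177, 156, 168, 168, 182, 189, 116, 131, 123, 127, 118], [119, 105, 126, 193, 177, 136, 196, 179, 168, 176, 113, 116, 137, 134, 127], [104, 128, 126, 143, 180, 135, 198, 177, 169, 166, 127, 115, 117, 119, 112], [163, 117, 123, 134, 168, 134, 198, 174, 160, 167, 122, 118, 108, 108, 127]]
```

View pics/w4.png

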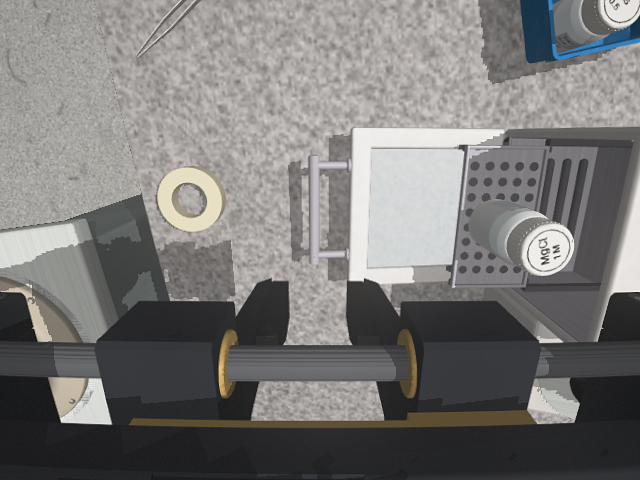

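The bar is at cols 309–319, rows 155–263, centre (314,209), and was predicted at (315,207). I'll descend and grip.

Request:
{"fn": "step_arm", "kwargs": {
  "commands": [
    [-0.4,0.02,-0.08,0.7,0],
    [-0.4,0,0,0.8,0],
    [-0.4,0,0,0.8,0],
    [-0.4,0,0,0.8,0],
    [-0.4,0,0,0.7,0],
    [-0.4,0,0,0.4,0],
    [-0.4,0,0,0.22,0],
    [-0.4,0,0,0,0]
  ]
}}

```text
time_s: 19.2
tool_pos: [0.4286, 0.1477, 0.012]
tool_rot: [[0.123, 0.992, -0.002], [0.992, -0.123, -0.0], [-0.0, -0.002, -1.0]]
ft_force: [0.7, -1.2, -0.5]
opening: 0.301
```

Request:
{"fn": "step_arm", "kwargs": {
  "commands": [
    [-1,0,0,0,0],
    [-1,0,0,0,0],
    [-1,0,0,0,0],
    [-1,0,0,0,0],
    [-1,0,0,0,0],
    [-1,0,0,0,0]
  ]
}}

```text
time_s: 19.8
tool_pos: [0.4302, 0.1478, 0.0137]
tool_rot: [[0.124, 0.992, 0.004], [0.992, -0.124, 0.0], [0.001, 0.004, -1.0]]
ft_force: [5.0, -1.7, 0.2]
opening: 0.107
```

Request:
{"fn": "step_arm", "kwargs": {
  "commands": [
    [-1,0,0.02,-0.19,0],
    [-1,0,0.03,-0.19,0],
    [-1,0,0.04,-0.19,0],
    [-1,0,0.05,-0.19,0],
    [-1,0,0.06,-0.18,0],
    [-1,0,0.06,-0.18,0],
    [-1,0,0.07,-0.18,0],
    [-1,0,0.08,-0.17,0]
  ]
}}

```text
time_s: 20.6
tool_pos: [0.4535, 0.1448, 0.0878]
tool_rot: [[0.124, 0.992, 0.012], [0.992, -0.124, 0.0], [0.002, 0.012, -1.0]]
ft_force: [27.3, -1.2, -18.2]
opening: 0.099
```

Request:
{"fn": "step_arm", "kwargs": {
  "commands": [
    [-1,0,0.09,-0.17,0],
    [-1,0,0.1,-0.16,0],
    [-1,0,0.11,-0.16,0],
    [-1,0,0.12,-0.15,0],
    [-1,0,0.12,-0.15,0],
    [-1,0,0.13,-0.14,0],
    [-1,0,0.14,-0.13,0],
    [-1,0,0.15,-0.13,0]
  ]
}}

```text
time_s: 21.4
tool_pos: [0.5001, 0.1387, 0.1427]
tool_rot: [[0.125, 0.992, 0.007], [0.992, -0.125, 0.0], [0.001, 0.007, -1.0]]
ft_force: [40.9, 2.7, -52.6]
opening: 0.093
```

```bash
python3 go.py; python3 -c "
from math import *
for t in(.8,.7,.6):print(t,.4302+.191*(sin(1.5)-sin(t))*.992, .0125+.192*(cos(t)-cos(1.5)))"
```

```text
t 21.4 pos [0.5001 0.1387 0.1427] yawY -7.18 op 0.093 F [ 40.9   2.7 -52.6] q [ 3. 23. 95.  0. 62. 10.]
0.8 0.48327847684692904 0.1326861454744568
0.7 0.49713615646554365 0.14576815723842285
0.6 0.5122134313827393 0.1573828953424593
```

The force is radial, towards the hinge: my arc is slightly too wide. I'll ease it inwards.

Request:
{"fn": "step_arm", "kwargs": {
  "commands": [
    [-1,0,0.06,0.08,0],
    [-1,0,0,0,0]
  ]
}}

```text
time_s: 21.6
tool_pos: [0.4992, 0.1389, 0.1414]
tool_rot: [[0.124, 0.992, -0.002], [0.992, -0.124, 0.0], [-0.0, -0.002, -1.0]]
ft_force: [2.3, -0.2, -5.0]
opening: 0.092
```

```bash
python3 go.py
```

```text
t 21.6 pos [0.4992 0.1389 0.1414] yawY -7.11 op 0.092 F [ 2.3 -0.2 -5. ] q [ 3. 23. 94.  0. 63. 10.]
```

Request:
{"fn": "step_arm", "kwargs": {
  "commands": [
    [-1,0,0.13,-0.09,0],
    [-1,0,0.13,-0.09,0],
    [-1,0,0.17,-0.1,0],
    [-1,0,0.17,-0.1,0]
  ]
}}

```text
time_s: 22.0
tool_pos: [0.5301, 0.1351, 0.1613]
tool_rot: [[0.124, 0.992, 0.0], [0.992, -0.124, -0.0], [-0.0, 0.0, -1.0]]
ft_force: [1.9, 0.0, -6.8]
opening: 0.088
```

Request:
{"fn": "step_arm", "kwargs": {
  "commands": [
    [-1,0,0.17,-0.08,0],
    [-1,0,0.17,-0.08,0],
    [-1,0,0.18,-0.06,0],
    [-1,0,0.18,-0.06,0]
  ]
}}

```text
time_s: 22.4
tool_pos: [0.5646, 0.1307, 0.1747]
tool_rot: [[0.124, 0.992, -0.001], [0.992, -0.124, -0.0], [-0.0, -0.001, -1.0]]
ft_force: [-0.4, -0.4, -6.1]
opening: 0.088
```

```bash
python3 go.py
```

```text
t 22.4 pos [0.5646 0.1307 0.1747] yawY -7.11 op 0.088 F [-0.4 -0.4 -6.1] q [ 1. 28. 81. -0. 71.  9.]
```

Request:
{"fn": "step_arm", "kwargs": {
  "commands": [
    [-1,0,0.18,-0.05,0],
    [-1,0,0.19,-0.05,0],
    [-1,0,0.19,-0.03,0],
    [-1,0,0.19,-0.03,0],
    [-1,0,0.19,-0.01,0],
    [-1,0,0.17,0,0],
    [-1,0,0.04,0,0],
    [-1,0,0,0,0]
  ]
}}

```text
time_s: 23.2
tool_pos: [0.6206, 0.1238, 0.1819]
tool_rot: [[0.124, 0.992, -0.003], [0.992, -0.124, -0.0], [-0.0, -0.003, -1.0]]
ft_force: [-1.4, -0.6, -14.9]
opening: 0.082
```

```bash
python3 go.py 0.6196 0.1245 0.185
```

```text
t 23.2 pos [0.6206 0.1238 0.1819] yawY -7.1 op 0.082 F [ -1.4  -0.6 -14.9] q [ 1. 34. 70. -0. 76.  8.]
units [ 0.01 -0.02 -0.06]
```

Request:
{"fn": "step_arm", "kwargs": {
  "commands": [
    [-1,0,0.05,0.04,0],
    [-1,0,0.05,0,0],
    [-1,0,0,0,0],
    [-1,0,0,0,0]
  ]
}}

```text
time_s: 23.6
tool_pos: [0.6248, 0.1232, 0.1817]
tool_rot: [[0.123, 0.992, -0.003], [0.992, -0.123, -0.0], [-0.001, -0.003, -1.0]]
ft_force: [-11.2, -2.7, -4.1]
opening: 0.083
```

```bash
python3 go.py
```

```text
t 23.6 pos [0.6248 0.1232 0.1817] yawY -7.08 op 0.083 F [-11.2  -2.7  -4.1] q [ 1. 35. 69. -0. 76.  8.]
```

Request:
{"fn": "step_arm", "kwargs": {
  "commands": [
    [-1,0,0.06,0,0],
    [-1,0,0,0,0],
    [-1,0,0,0,0]
  ]
}}

```text
time_s: 23.9
tool_pos: [0.627, 0.123, 0.1817]
tool_rot: [[0.123, 0.992, -0.005], [0.992, -0.123, -0.0], [-0.001, -0.005, -1.0]]
ft_force: [-17.3, -1.6, -2.7]
opening: 0.08
```

Request:
{"fn": "step_arm", "kwargs": {
  "commands": [
    [-0.4,0,-0.05,0,0],
    [-0.4,0,-0.05,0,0],
    [-0.4,0,0,0,0],
    [-0.4,0,0,0,0],
    [-0.4,0,0,-0.3,0],
    [-0.4,0,0,-0.6,0],
    [-0.4,0,0,-0.6,0],
    [-0.4,0,0,0,0]
  ]
}}

```text
time_s: 24.7
tool_pos: [0.6257, 0.1235, 0.2614]
tool_rot: [[0.124, 0.992, 0.01], [0.992, -0.124, 0.0], [0.001, 0.01, -1.0]]
ft_force: [-0.9, -0.1, 1.0]
opening: 0.299
```

```bash
python3 go.py .66 -.012 .27
python3 - <<'E'
from h import *
c=snap('wrist','pics/w5.png');s=snap('scene','pics/s5.png');t=snap('top','pics/t5.png')
print(proj(c,[[.620,.124,.208],[.6273,.1789,.208],[.66,-.012,.15]]).round(0).tolist())
im=cv2.imread('pics/w5.png')[160:250,280:360].astype(int)
a=cv2.imread('pics/w5.png');b=cv2.imread('pics/s5.png')[195:325,310:430]
cv2.imwrite('pics/z5.png',np.hstack([cv2.resize(a,(440,330)),cv2.resize(b,(305,330),interpolation=cv2.INTER_CUBIC)]))
d=[cv2.imread(f'pics/s{k}.png').astype(int) for k in(0,5)]
print(np.abs(d[0]-d[1])[205:245,330:375].mean())
E
```

```text
t 24.7 pos [0.6257 0.1235 0.2614] yawY -7.1 op 0.299 F [-0.9 -0.1  1. ] q [ 1. 32. 62.  0. 86.  8.]
units [-2.6   1.02 -0.17]
[[308.0, 258.0], [308.0, 166.0], [375.0, 374.0]]
10.742037037037036
```

View pics/z5.png

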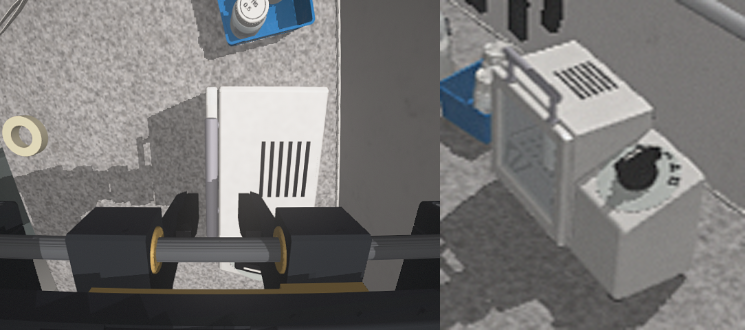

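The bar is back at column 308, as predicted for the shut door, within about 1 mm. The jar is inside. Next: rise, turn the jaws along y and go over the knob.

Request:
{"fn": "step_arm", "kwargs": {
  "commands": [
    [-0.4,0,0,-0.5,-1],
    [-0.4,0,0,0,-1],
    [-0.4,0,0,0,-1],
    [-0.4,0,0,0,-1],
    [-0.4,0,0,0,-1],
    [-0.4,0,0,0,-1],
    [-0.4,0,0,0,-1],
    [-0.4,0,0,0,-1]
  ]
}}

```text
time_s: 25.65
tool_pos: [0.6239, 0.1234, 0.2798]
tool_rot: [[-0.629, 0.778, -0.002], [0.778, 0.629, -0.0], [0.001, -0.002, -1.0]]
ft_force: [0.0, -0.2, 1.1]
opening: 0.302
```

Request:
{"fn": "step_arm", "kwargs": {
  "commands": [
    [-0.4,0,0,0,-1],
    [-0.4,0,0,0,-1],
    [-0.4,0,0,0,-1],
    [-0.4,0,0,0,-1],
    [-0.4,0,0,0,-1],
    [-0.4,0,0,0,-1],
    [-0.4,0,0,0,-1],
    [-0.4,0,0,0,-0.7]
  ]
}}

```text
time_s: 26.45
tool_pos: [0.6239, 0.1234, 0.2798]
tool_rot: [[-0.993, 0.121, -0.002], [0.121, 0.993, 0.0], [0.002, -0.0, -1.0]]
ft_force: [-0.5, -0.0, -0.3]
opening: 0.3
```

```bash
python3 go.py .650 -.011 .285
```

```text
t 26.4 pos [0.6239 0.1234 0.2798] yawY 83.06 op 0.3 F [-0.5 -0.  -0.3] q [  1.  31.  60.   0.  89. -82.]
units [-0.84 -2.6  -0.1 ]
```

Request:
{"fn": "step_arm", "kwargs": {
  "commands": [
    [-0.2,-0.5,-0.65,0,0],
    [-0.2,-0.5,-0.65,0,0],
    [-0.2,-0.5,-0.65,0,0],
    [-0.2,-0.34,-0.65,0,0],
    [-0.2,0,0,0,0],
    [-0.2,0,0,0,0]
  ]
}}

```text
time_s: 27.05
tool_pos: [0.6991, -0.0174, 0.2797]
tool_rot: [[-0.992, 0.126, -0.002], [0.126, 0.992, 0.001], [0.002, 0.0, -1.0]]
ft_force: [-0.3, 0.6, -1.4]
opening: 0.393
```

```bash
python3 go.py .650 -.011 .2
python3 - <<'E'
from h import *
c=snap('wrist','pics/w6.png')
o=np.array([.669,.0682]);X=np.array([.992,-.124]);Y=np.array([.124,.992])
F=lambda x,y,z:[*(o+x*X+y*Y),z]
print("skirt c, bar top c",proj(c,[F(-.003,-.081,.1437),F(.0015-.0127,-.081,.1663)]).round(0).tolist())
g=cv2.imread('pics/w6.png').max(2);m=(g<70).astype(np.uint8);m[280:]=0
n,l,st,ce=cv2.connectedComponentsWithStats(m)
for i in range(1,n):
    if st[i,4]>300: 
        k=np.argwhere(l==i)[:,::-1].astype(np.float32);print(st[i].tolist(),ce[i].round(1).tolist(),cv2.minEnclosingCircle(k))
cv2.imwrite('pics/z6.png',cv2.imread('pics/w6.png')[:,100:540])
E
```

```text
t 27.1 pos [ 0.6991 -0.0174  0.2797] yawY 82.79 op 0.393 F [-0.3  0.6 -1.4] q [-11.  41.  43.   0.  95. -94.]
units [0.99 0.   1.6 ]
skirt c, bar top c [[318.0, 174.0], [318.0, 166.0]]
[286, 141, 54, 76, 2252] [312.8, 176.4] ((312.5, 178.4600067138672), 37.62324523925781)
```

Run:
```python
from h import *
c=load('pics/w6.png');g=cv2.imread('pics/w6.png')
m=g.max(2)<70
for r in range(140,220,4):
    k=np.where(m[r,270:360])[0]+270
    print(r,(k.min(),k.max(),len(k)) if len(k) else 0, end=' | ')
w=np.argwhere((g.min(2)>150)[145:215,290:336])
print('\nwhite',[(r+145,(w[w[:,0]==r][:,1].mean()+290).round(1),(w[:,0]==r).sum()) for r in np.unique(w[:,0])][::4])
o=np.array([.669,.0682]);X=np.array([.992,-.124]);Y=np.array([.124,.992])
F=lambda b,d,h,y:[*(o+(b+d*.94-h*.342)*X+y*Y),.131+.362*b+d*.342+h*.94]
for b in(.0015,):
  for n,d,h in(("skirtfront",-.0225,.013),("skirtback",.0225,.013),("tail",-.022,.037),("nose",.033,.018)): print(n,proj(c,F(b,d,h,-.081)).round(1))
for p in((313,168),(313,176)): print(onz(c,p,.1437))
# jar-check of lateral bias: roof right edge near front/back at y=-33
print(proj(c,[[*(o+x*X-.033*Y),.175] for x in(-.05,0)]).round(0).tolist())
print((g.min(2)[150,150:320:6]).tolist())
```

```text
140 0 | 144 (np.int64(306), np.int64(319), 14) | 148 (np.int64(305), np.int64(319), 15) | 152 (np.int64(305), np.int64(321), 17) | 156 (np.int64(297), np.int64(329), 29) | 160 (np.int64(293), np.int64(334), 37) | 164 (np.int64(290), np.int64(335), 41) | 168 (np.int64(288), np.int64(337), 45) | 172 (np.int64(287), np.int64(338), 47) | 176 (np.int64(287), np.int64(339), 48) | 180 (np.int64(287), np.int64(339), 48) | 184 (np.int64(288), np.int64(338), 46) | 188 (np.int64(289), np.int64(337), 49) | 192 (np.int64(291), np.int64(335), 40) | 196 (np.int64(294), np.int64(332), 32) | 200 (np.int64(273), np.int64(326), 22) | 204 (np.int64(306), np.int64(351), 11) | 208 (np.int64(277), np.int64(357), 17) | 212 (np.int64(271), np.int64(319), 12) | 216 (np.int64(288), np.int64(314), 8) | 
white [(np.int64(145), np.float64(320.5), np.int64(11)), (np.int64(149), np.float64(326.9), np.int64(8)), (np.int64(153), np.float64(332.0), np.int64(7)), (np.int64(157), np.float64(312.9), np.int64(8)), (np.int64(161), np.float64(312.5), np.int64(4)), (np.int64(165), np.float64(312.5), np.int64(4)), (np.int64(1
[... 179 characters left out ...]
(4)), (np.int64(185), np.float64(312.5), np.int64(4)), (np.int64(194), np.float64(309.4), np.int64(7)), (np.int64(198), np.float64(311.1), np.int64(13)), (np.int64(202), np.float64(312.0), np.int64(25)), (np.int64(206), np.float64(312.5), np.int64(34)), (np.int64(210), np.float64(312.5), np.int64(34)), (np.int64(214), np.float64(312.3), np.int64(34))]
skirtfront [[318.3 146.7]]
skirtback [[318.4 201.8]]
tail [[318.3 136.8]]
nose [[318.5 214. ]]
[ 0.65077076 -0.01544097  0.1437    ]
[ 0.65707127 -0.01626871  0.1437    ]
[[389.0, 109.0], [385.0, 183.0]]
[155, 164, 175, 172, 159, 172, 173, 178, 183, 189, 151, 162, 153, 167, 191, 142, 168, 117, 190, 215, 198, 199, 205, 144, 148, 149, 56, 57, 60]
```

The knob's white line is at column 312.5, vertical, so it lines up with the tool. It lies about 3–4 mm to the right of the first estimate; I'll aim at (0.652,-0.014).

```bash
python3 go.py .652 -.014 .151
```

```text
t 27.1 pos [ 0.699  -0.0163  0.2803] yawY 82.87 op 0.402 F [-1.1  0.3 -0.1] q [-11.  41.  43.   0.  95. -94.]
units [ 0.93 -0.07  2.59]
```

Request:
{"fn": "step_arm", "kwargs": {
  "commands": [
    [-0.2,0.5,-0.05,0,0],
    [-0.2,0.42,0,0.2,0],
    [-0.2,0,0,0.7,0],
    [-0.2,0,0,0.5,0],
    [-0.2,0,0,0,0]
  ]
}}

```text
time_s: 27.6
tool_pos: [0.6515, -0.012, 0.2081]
tool_rot: [[-0.992, 0.123, -0.006], [0.123, 0.992, 0.001], [0.006, 0.001, -1.0]]
ft_force: [0.1, 0.6, 0.9]
opening: 0.398
```

```bash
python3 go.py .652 -.014 .151
```

```text
t 27.6 pos [ 0.6515 -0.012   0.2081] yawY 82.95 op 0.398 F [0.1 0.6 0.9] q [-11.  36.  63.   0.  81. -94.]
units [-0.02 -0.04  1.14]
```

Request:
{"fn": "step_arm", "kwargs": {
  "commands": [
    [-0.2,-0.02,-0.04,0.4,0],
    [-0.2,0,0,0.4,0],
    [-0.2,0,0,0.2,0],
    [-0.2,0,0,0.13,0],
    [-0.2,0,0,0,0],
    [-0.2,0,0,0,0]
  ]
}}

```text
time_s: 28.2
tool_pos: [0.6544, -0.0158, 0.1558]
tool_rot: [[-0.992, 0.124, 0.002], [0.124, 0.992, -0.0], [-0.002, -0.0, -1.0]]
ft_force: [0.1, -0.1, -0.0]
opening: 0.4
```

```bash
python3 go.py .652 -.014 .151
```

```text
t 28.2 pos [ 0.6544 -0.0158  0.1558] yawY 82.86 op 0.4 F [ 0.1 -0.1 -0. ] q [-12.  38.  67.   0.  75. -94.]
units [0.05 0.03 0.1 ]
```

Request:
{"fn": "step_arm", "kwargs": {
  "commands": [
    [-0.2,0.04,0.02,0.1,0],
    [-0.7,0,0,0,0],
    [-1,0,0,0,0],
    [-1,0,0,0,0],
    [-1,0,0,0,0],
    [-1,0,0,0,0],
    [-1,0,0,0,0]
  ]
}}

```text
time_s: 28.9
tool_pos: [0.6522, -0.0149, 0.1499]
tool_rot: [[-0.992, 0.125, 0.0], [0.125, 0.992, -0.0], [-0.0, -0.0, -1.0]]
ft_force: [-0.3, -1.9, 2.1]
opening: 0.133
```

```bash
python3 go.py .652 -.014 .151
```

```text
t 28.9 pos [ 0.6522 -0.0149  0.1499] yawY 82.84 op 0.133 F [-0.3 -1.9  2.1] q [-12.  38.  68.  -0.  74. -94.]
units [ 0.01  0.02 -0.02]
```

The bar is gripped (opening 11.7 mm) with little side force. I'll turn it clockwise by about 0.5 rad.

Request:
{"fn": "step_arm", "kwargs": {
  "commands": [
    [-1,0,0,0,0.6],
    [-1,0,0,0,0.9],
    [-1,0,0,0,0.9],
    [-1,0,0,0,0.9],
    [-1,0,0,0,0.9],
    [-1,0,0,0,0.7],
    [-1,0,0,0,0],
    [-1,0,0,0,0]
  ]
}}

```text
time_s: 29.7
tool_pos: [0.6524, -0.0144, 0.15]
tool_rot: [[-0.818, 0.575, 0.001], [0.575, 0.818, 0.001], [-0.0, 0.001, -1.0]]
ft_force: [0.4, 1.0, 1.6]
opening: 0.149
```

```bash
python3 go.py
```

```text
t 29.7 pos [ 0.6524 -0.0144  0.15  ] yawY 54.89 op 0.149 F [0.4 1.  1.6] q [-12.  38.  68.   0.  74. -66.]
```

Request:
{"fn": "step_arm", "kwargs": {
  "commands": [
    [-0.2,0,0,0,0],
    [-0.2,0,0,0,0],
    [-0.2,0,0,0,0],
    [-0.2,0,0,-0.2,0],
    [-0.2,0,0,-0.6,0],
    [-0.2,0,0,-0.9,0],
    [-0.2,0,0,-0.9,0]
  ]
}}

```text
time_s: 30.4
tool_pos: [0.6517, -0.0146, 0.2819]
tool_rot: [[-0.817, 0.577, -0.0], [0.577, 0.817, -0.0], [0.0, -0.0, -1.0]]
ft_force: [-0.0, 0.8, 0.0]
opening: 0.401
```

Request:
{"fn": "step_arm", "kwargs": {
  "commands": [
    [-0.2,-0.7,0.3,0,-1],
    [-0.2,-0.6,0.3,0,-1],
    [-0.2,0,0,0,-1],
    [-0.2,0,0,0,-1],
    [-0.2,0,0,0,-0.9],
    [-0.2,0,0,0,0],
    [-0.2,0,0,0,0]
  ]
}}

```text
time_s: 31.1
tool_pos: [0.7228, -0.0243, 0.2802]
tool_rot: [[-0.992, 0.127, 0.0], [0.127, 0.992, -0.0], [-0.0, -0.0, -1.0]]
ft_force: [-0.3, -0.2, 0.5]
opening: 0.402
```

```bash
python3 go.py; python3 -c "
from h import *
c=snap('wrist','pics/w7.png');snap('scene','pics/s7.png')
a=cv2.imread('pics/w7.png')[60:300,220:560];b=cv2.imread('pics/s7.png')[195:325,310:430]
cv2.imwrite('pics/z7.png',np.hstack([cv2.resize(a,None,fx=1.4,fy=1.4),cv2.resize(b,(310,336),interpolation=cv2.INTER_CUBIC)]))"
```

```text
t 31.1 pos [ 0.7228 -0.0243  0.2802] yawY 82.71 op 0.402 F [-0.3 -0.2  0.5] q [-11.  46.  36.  -0.  99. -94.]
```

View pics/z7.png

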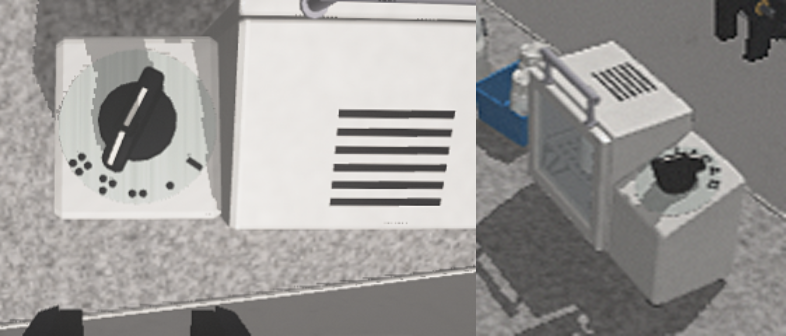

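The nose at (115,165) points at the three-dot mark (107,184) from the axis (137,121). The jar shows through the window of the shut door. One numeric check of the door against the start, then hand in.

Run:
```python
from h import *
a,b=[cv2.imread(f'pics/s{k}.png',0).astype(np.float32)[210:250,330:365] for k in(0,7)]
print(cv2.phaseCorrelate(a,b),np.abs(a-b).mean())
print(manip.hand_in())
```

```text
((0.16165259672486698, -0.02925078851811236), 1.0314039126038552) 8.208571
the job is handed in; nothing more can be done
None
```

I carried out all the steps in order and handed the job in at about 31 s of the 72 s allowed. No verdict is reported, so success rests on my own checks.

**What I did**
1. Pulled the door fully down by its bar.
2. Stood the jar on the drawn-out shelf, about 5 mm forward of its centre, and let go. I lowered it until I felt about 6 N of contact.
3. Pushed the door shut with the jar inside.
4. Turned the selector from two dots to three by gripping the knob and rolling it 0.49 rad clockwise.

**What the last checks showed**
- **Door:** the handle is within 0.2 pixel of its starting position in the scene view, so the door is shut.
- **Jar:** it shows through the window. I last saw it clearly standing upright just before closing.
- **Selector:** the pointer lines up with the three-dot mark.
- **Robot:** it is clear of everything, with about 0.5 N on the wrist.
- **Timer and film roll:** the arm never went near them. I did not measure their positions again at the end.

**What disagreed**
- **Closing the door:** my first arc was a few millimetres too wide. The wrist force rose to about 67 N (limit 120 N) and the bar slipped a little in the grip. I corrected the arc, and pressing the door home later took about 17 N.
- **Knob position:** the top and wrist cameras differed by about 4 mm. I relied mainly on the closer wrist view, and the grip closed with little side force.

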